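Set out a bench power supply for a trial fit

TASK

Set out the parts of the power supply for a trial fit. Put the heat sink, fins up, centred and square on the board's big chip, with the fan flat, centred and square on top of the heat sink; stand the transformer midway between the board and the inlet block, in line with the board's centre and with its long side along that line. Stand the tall capacitor straight behind the transformer (the side away from the robot) and the squat one straight in front of it, upright, in a row square to the transformer with gaps of about 15 mm, and leave the reel, screwdriver and meter where they are.

Things in the scene. Friction and masses are not known exactly. Their poses are not given: they have to be found in the camera images.
- board: TARGET, fixed: green circuit board on a black carrier, 100 (x) x 90 (y) mm, turned up to 10 degrees. Origin: centre of underside, on the bench; x away from the robot, y to its left, z up. Big flat black square chip, 30 x 30 mm, exactly at its centre, parallel to the board's edges; chip top 20 mm above the bench, the board's highest point (green surface 14 mm, small parts up to 17 mm).
- inlet: TARGET, fixed: grey mains inlet block, black rocker switch and three brass terminals on top, 50 (x) x 60 (y) x 35 mm high (switch to 39 mm). Origin: centre of underside. About 280 mm to the left or right of the board, on the board's y axis to within 6 mm, turned up to 9 degrees against the board.
- heatsink: Loose aluminium heat sink, 40 x 40 x 25 mm high, 7 mm base with seven upright fins that run along its y axis, 70 g. Starts upright on the bench, fins up. Origin: centre of the underside, z up.
- fan: Loose black square cooling fan, 40 x 40 x 15 mm high, open frame with a round grey hub, about 30 g. Starts flat on the bench. Origin: centre of the underside, z up.
- transformer: Loose mains transformer, about 0.4 kg, upright: dark steel core 26 (x) x 56 (y) x 46 mm high; copper winding block 46 (x) x 34 (y) mm, from 8 to 38 mm height, stands out of its two broad faces. Overall 46 (x) x 56 (y) x 46 mm, long side along y. Origin: centre of underside, z up. Grip across the winding (46 mm) or the core's ends (56 mm).
- tall_can: Loose tall slim capacitor: upright black can, 22 mm diameter, 50 mm high, about 30 g, aluminium top. Origin: centre of the underside, z up.
- squat_can: Loose squat wide capacitor: upright black can, 36 mm diameter, 28 mm high, about 40 g, aluminium top. Origin: centre of the underside, z up.
- reel: Bystander, leave alone: reel of solder standing on its flange beyond the work, 54 mm diameter, 40 mm high. Origin: centre of the underside.
- screwdriver: Bystander, leave alone: red-handled screwdriver lying to the robot's left of the work, about 200 mm long, up to 30 mm high. Origin: about under its middle, handle towards its -x.
- meter: Bystander, leave alone: yellow hand multimeter lying to the robot's right of the work, 150 x 75 x 41 mm. Origin: centre of the underside, long side along its x.
Mind the look-alikes: they are no part of the job. Leave any red look-alike of the heatsink alone.

How it is judged:
By the outcome, as a careful person would: the job done as asked, in the order asked, and still so for the second after the job is handed in, with the robot touching nothing.
It also fails if it takes over 122 s, if anything falls off the work surface, if the arm or the gripper's body presses on something with over 40 N, if the wrist force passes 120 N, or if a joint passes its speed limit or range.

ROBOT

A 6-joint arm with a two-finger parallel gripper is mounted at the origin on the work surface. World frame = base frame: x ahead of the robot, y to its left, z up, the work surface at z = 0. Lengths are in m, angles in rad, forces in N, time in s.
With the tool pointing down it reaches from about 0.35 to 0.875 m from the base axis. Payload 4.2 kg.
Tool frame: the origin (TCP) lies on the centre line of the jaws, within the pads' length; the fingertips stand 14 mm ahead of it and the grasp point (between the pads) lies 5 mm behind it (manip.tip_extent is the distance from the TCP to the fingertips, in m); y points along the fingers, x is the direction in which the jaws open and shut, and the axes are right-handed (so a half turn about y gives the same grasp; the last joint's range is limited). The gripper opens to 85 mm and grips with 20 to 120 N. Pads are 22 mm wide; open, the fingers measure 114 mm over their backs; the gripper's body (76 mm by 85 mm) begins 54 mm behind the grasp point. The pads swing forward as they close: fully open they stand 13 mm farther back than shut.
Start: joints at [1.363, 0.385, 0.008, 0, -1.194, -0.259], TCP at [0.281, 0.558, 0.245] pointing down, gripper open.
Joint ranges: [-3.14, 3.14], [-1.21, 2.06], [-1.07, 1.41], [-3.16, 2.05], [-2.99, -0.16], [-3.1, 3.1]. Speed limits (rad/s): [2.79, 2.79, 3.14, 3.14, 3.14, 3.14].

INTERFACE

Orientations are given as a 3x3 rotation matrix whose columns are the frame's x, y, z axes.
In Python, from plant import manip gives the robot as it stands. Calls block until the motion is done:
- manip.move_to(position, orientation): joint-space move of the TCP to a pose.
- manip.line_to(position, feed=0.15, attitude=None, f_stop=None): straight line of the TCP; attitude=None keeps the orientation; feed is the mean speed in m/s. With f_stop (N) it stops when the force on the tool has changed by that much, and returns True; else False.
- manip.move_joints(angles): joint-space move.
- manip.move_gripper(opening, newtons=None): opening from 0.0 (shut) to 1.0 (fully open); newtons is the grip in N (None keeps the last); returns when the fingers have stopped.
- manip.sleep(seconds).
- manip.inverse_kinematics(position, orientation): joint angles nearest the present ones, or None.
- manip.observe(): the state.
- manip.capture(name): name is "scene" or "top" or "wrist"; returns the picture (400x640x3 uint8, red, green, blue); there is no depth.
- manip.calibration(name): a dict with "fx", "fy", "cx", "cy" (pixels), "origin" and "orientation" of the camera in the world. Camera axes: x right, y down, z forward; pixel columns grow to the right and rows downward; lengths in m; the calibration is good to about 2 mm. A picture is of the moment at which its call begins: read the wrist's pose just before it. calibration takes no time and is no camera call; for the wrist camera it gives the pose at the moment of the call.
A pose or a line that the arm cannot do raises manip.Unreachable and nothing moves.
- manip.job_done(): hands the job in, once; it reports no verdict.
Trained networks look in the newest picture that a camera, given by its name, has taken for a name from the list of things; names that differ only in an ending like _2 or _b are one class to them, and where a whole thing is asked for, a point or a joint stands for the part that bears it (a point fixed in the world has none). Each returns a list of dicts, best first, with "score" (0 to 1); they miss things now and then, are a little off and sometimes report something else, mostly with a low value. They report only what shows in the picture. A call takes as long as a camera call. They do not tell look-alikes from the thing itself.
- manip.find_in(camera, label): "xy" ([column, row] in pixels, amid what is visible of it).
The state is a dict: "time_s": time; "joint_positions": joint angles; "qd": joint speeds; "tau": joint torques, N m; "tcp_pos": TCP position; "orientation": TCP orientation; "ft_force": force on the tool from outside, world axes, zero at the start; "wrist_torque": the same for the moment, N m; "gripper_width": opening from 0.0 (shut) to 1.0 (fully open).
Only numpy, scipy, OpenCV 4.12 (cv2) and the standard library are available. Lean on these libraries where they do the work, as an engineer would, in place of code of your own. Each camera call takes 0.05 s, during which the arm holds its last target. There are 200 camera calls.

## Working session

There is one attempt and no reset: what is moved stays moved. The work goes in short steps, each a Python script; the robot and the scene stay as the last script left them, time stands still between calls to the robot, and variables do not carry over. Pictures are saved under pics/ and viewed, about 12 in all and at most 16, crops included, and the job is handed in when it is done.

```bash
mkdir -p pics; ls
cat > h.py <<'E'
import numpy as np, cv2
from plant import manip
def cap(n,f=None):
    c=manip.calibration(n); im=np.array(manip.capture(n))
    if f: cv2.imwrite('pics/'+f+'.png',im[:,:,::-1]); np.save('pics/'+f+'.npy',c,allow_pickle=True)
    return im,c
def w(c,uv,z):
    R=np.array(c['orientation']);o=np.array(c['origin'])
    d=R@np.array([(uv[0]-c['cx'])/c['fx'],(uv[1]-c['cy'])/c['fy'],1.])
    return o+d*(z-o[2])/d[2]
def pix(c,p):
    q=np.array(c['orientation']).T@(np.array(p)-np.array(c['origin']))
    return np.array([c['fx']*q[0]/q[2]+c['cx'],c['fy']*q[1]/q[2]+c['cy']])
H=dict(board=.014,inlet=.035,heatsink=.025,fan=.015,transformer=.046,tall_can=.05,squat_can=.028,reel=.04,screwdriver=.015,meter=.041)
E
python3 - <<'E'
from h import *
for n in('top','scene'):
    im,c=cap(n,n)
    print(n,c['fx'],np.round(c['origin'],3),np.round(c['orientation'],2).tolist())
    for k,z in H.items():
        for d in manip.find_in(n,k)[:3]: print(k,round(d['score'],2),np.round(d['xy']),np.round(w(c,d['xy'],z),3))
o=manip.observe();print(o['time_s'],np.round(o['orientation'],2).tolist(),o['gripper_width'])
E
```

```text
pics
top 375.28567525141983 [ 0.474 -0.019  1.107] [[-0.02, -0.99, 0.13], [-1.0, 0.02, 0.0], [-0.01, -0.13, -0.99]]
board 0.91 [360. 204.] [ 0.604 -0.142  0.014]
inlet 0.81 [261. 211.] [0.589 0.146 0.035]
heatsink 0.72 [198. 217.] [0.575 0.332 0.025]
heatsink 0.57 [200. 248.] [0.487 0.323 0.025]
fan 0.74 [261. 262.] [0.443 0.151 0.015]
transformer 0.75 [363. 264.] [ 0.432 -0.138  0.046]
tall_can 0.56 [431. 218.] [ 0.554 -0.334  0.05 ]
reel 0.72 [305. 147.] [0.772 0.015 0.04 ]
screwdriver 0.94 [154. 266.] [0.438 0.458 0.015]
meter 0.66 [486. 222.] [ 0.541 -0.491  0.041]
meter 0.6 [310. 255.] [0.459 0.008 0.041]
scene 467.6418035513332 [ 1.869 -0.105  1.136] [[0.08, 0.65, -0.76], [1.0, -0.05, 0.06], [-0.0, -0.76, -0.65]]
board 0.75 [286. 216.] [ 0.604 -0.131  0.014]
inlet 0.6 [360. 211.] [0.622 0.134 0.035]
inlet 0.46 [361. 189.] [0.497 0.153 0.035]
heatsink 0.53 [403. 187.] [0.486 0.32  0.025]
transformer 0.45 [278. 186.] [ 0.463 -0.159  0.046]
squat_can 0.48 [231. 207.] [ 0.555 -0.33   0.028]
squat_can 0.42 [321. 192.] [0.49  0.003 0.028]
reel 0.71 [334. 245.] [0.788 0.021 0.04 ]
screwdriver 0.69 [332. 246.] [0.767 0.018 0.015]
screwdriver 0.59 [432. 181.] [0.443 0.446 0.015]
screwdriver 0.45 [182. 215.] [ 0.566 -0.508  0.015]
meter 0.92 [182. 212.] [ 0.584 -0.5    0.041]
1.1 [[-0.45, -0.0, 0.89], [-0.89, -0.0, -0.45], [0.0, -1.0, 0.0]] 1.0026642269925528
```

View pics/top.png

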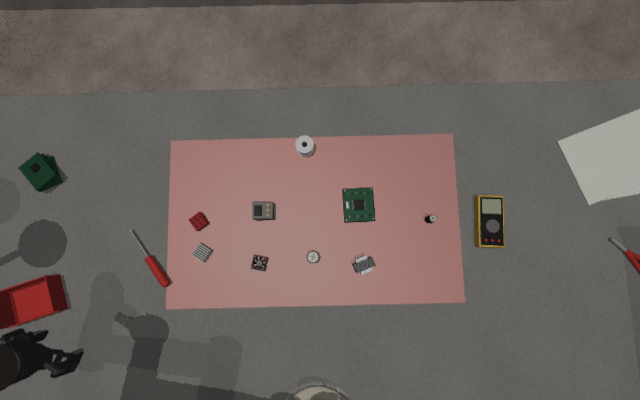

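View pics/scene.png

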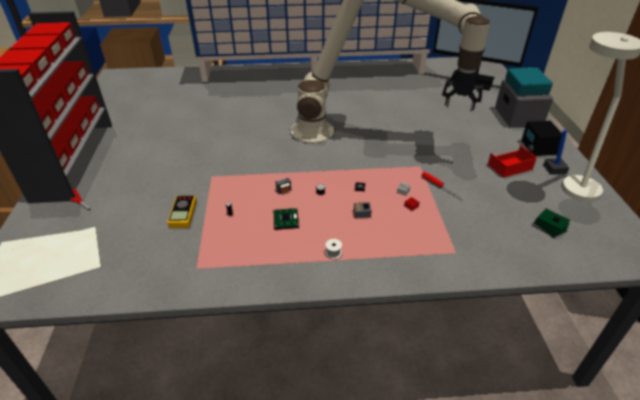

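```bash
cat >> h.py <<'E'
def R(a): # jaws along direction a (rad from world x), pointing down
    c,s=np.cos(a),np.sin(a); x=np.array([c,s,0]);y=np.array([0,0,-1.]); return np.column_stack([x,y,np.cross(x,y)])
def st(): o=manip.observe(); return o
E
python3 - <<'E'
from h import *
c=manip.calibration('wrist');o=st();T=np.array(o['orientation'])
print({k:c[k] for k in('fx','cx','cy')},T.T@(np.array(c['origin'])-o['tcp_pos']),np.round(T.T@np.array(c['orientation']),2).tolist(),manip.tip_extent)
for p in([.5,0,.42],[.55,0,.42],[.5,.3,.3]):
  for a in range(0,360,90):
    q=manip.inverse_kinematics(p,R(np.radians(a))); print(p,a,None if q is None else np.round(q,2))
E
```

```text
{'fx': 281.86850138558356, 'cx': 320.3461232477067, 'cy': 196.76772718358185} [ 0.00038943 -0.12846134  0.06805486] [[1.0, -0.0, 0.0], [-0.0, -0.27, 0.96], [0.0, -0.96, -0.27]] 0.014
[0.5, 0, 0.42] 0 [ 0.33  0.09  0.05  0.   -1.52  2.82]
[0.5, 0, 0.42] 90 [ 0.33  0.09  0.05  0.   -1.52 -1.9 ]
[0.5, 0, 0.42] 180 [ 0.33  0.09  0.05  0.   -1.52 -0.33]
[0.5, 0, 0.42] 270 [ 0.33  0.09  0.05  0.   -1.52  1.25]
[0.55, 0, 0.42] 0 [ 0.29  0.19  0.16  0.   -1.54  2.85]
[0.55, 0, 0.42] 90 [ 0.29  0.19  0.16  0.   -1.54 -1.87]
[0.55, 0, 0.42] 180 [ 0.29  0.19  0.16  0.   -1.54 -0.29]
[0.55, 0, 0.42] 270 [ 0.29  0.19  0.16  0.   -1.54  1.28]
[0.5, 0.3, 0.3] 0 [ 0.82  0.28 -0.01  0.   -1.28  2.32]
[0.5, 0.3, 0.3] 90 [ 0.82  0.28 -0.01  0.   -1.28 -2.39]
[0.5, 0.3, 0.3] 180 [ 0.82  0.28 -0.01  0.   -1.28 -0.82]
[0.5, 0.3, 0.3] 270 [ 0.82  0.28 -0.01  0.   -1.28  0.75]
```

Run:
```python
from h import *
a=R(-np.pi/2)
V=dict(v1=([.48,.25,.15],['heatsink','fan']),v2=([.58,.12,.15],['inlet']),v3=([.59,-.14,.13],['board']),v4=([.45,-.07,.15],['transformer','squat_can']),v5=([.53,-.31,.15],['tall_can']))
ims=[]
for k,(p,ls) in V.items():
    manip.move_to(p,a); im,c=cap('wrist',k); ims.append(im)
    for l in ls:
        for d in manip.find_in('wrist',l)[:3]: print(k,l,round(d['score'],2),np.round(d['xy']),np.round(w(c,d['xy'],H[l]),3))
    print(st()['time_s'])
m=np.vstack([np.hstack(ims[:2]),np.hstack(ims[2:4])])[:,:,::-1]
cv2.imwrite('pics/m1.png',cv2.resize(m,(800,500),interpolation=cv2.INTER_AREA))
```

```text
v1 heatsink 0.73 [224.  96.] [0.567 0.332 0.025]
v1 heatsink 0.72 [246. 196.] [0.479 0.32  0.025]
v1 fan 0.75 [412. 223.] [0.449 0.159 0.015]
2.6667
v2 inlet 0.67 [292. 182.] [0.594 0.144 0.035]
3.4667
v3 board 0.69 [317. 180.] [ 0.606 -0.136  0.014]
4.5833
v4 transformer 0.96 [398. 216.] [ 0.438 -0.138  0.046]
v4 squat_can 0.7 [245. 187.] [ 0.459 -0.001  0.028]
5.4083
v5 tall_can 0.7 [352. 168.] [ 0.559 -0.336  0.05 ]
6.5
```

View pics/m1.png

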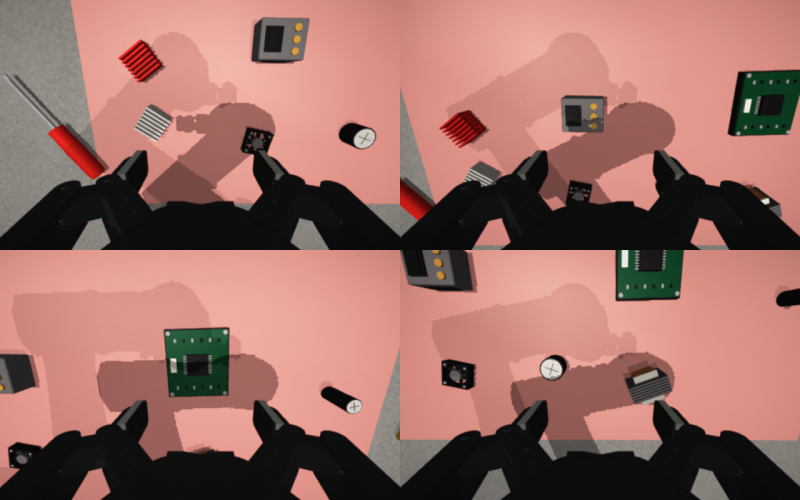

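```bash
cat >> h.py <<'E'
from scipy.optimize import minimize
def box(x,y,z0,z1): return np.array([[i*x/2,j*y/2,k] for i in(-1,1) for j in(-1,1) for k in(z0,z1)])
def cyl(d,h): t=np.arange(0,2*np.pi,.2); return np.array([[d/2*np.cos(a),d/2*np.sin(a),k] for a in t for k in(0,h)])
M=dict(board=box(.1,.09,0,.014),inlet=box(.05,.06,0,.035),heatsink=box(.04,.04,0,.025),fan=box(.04,.04,0,.015),
 transformer=np.vstack([box(.026,.056,0,.046),box(.046,.034,.008,.038)]),tall_can=cyl(.022,.05),squat_can=cyl(.036,.028))
def hull(c,l,p,z=0.):
    m=M[l]; s,k=np.sin(p[2]),np.cos(p[2]); P=np.column_stack([k*m[:,0]-s*m[:,1]+p[0],s*m[:,0]+k*m[:,1]+p[1],m[:,2]+z])
    return cv2.convexHull(np.array([pix(c,q) for q in P],np.float32))[:,0]
def mask(im):
    f=im.astype(float); return (f[...,0]<1.22*f[...,1]+6).astype(np.uint8)
def fit(im,c,l,g,z=0.,S=4):
    """pose (x,y,yaw) fitting the silhouette, guess g; yaw kept 0 for cans"""
    h=hull(c,l,g,z); u0,v0=np.maximum(h.min(0).astype(int)-25,0); u1,v1=h.max(0).astype(int)+25
    m=mask(im)[v0:v1,u0:u1]
    m=cv2.morphologyEx(np.pad(m,1),cv2.MORPH_CLOSE,np.ones((3,3)))[1:-1,1:-1]
    n,lab,stt,_=cv2.connectedComponentsWithStats(m)
    k=1+np.argmax(stt[1:,4]); cn=np.vstack(cv2.findContours((lab==k).astype(np.uint8),0,1)[0])
    hm=cv2.fillConvexPoly(np.zeros_like(m),cv2.convexHull(cn),1)
    big=cv2.resize(hm,None,fx=S,fy=S,interpolation=cv2.INTER_NEAREST)
    can='can' in l
    def cost(q):
        p=[q[0]/1e3+g[0],q[1]/1e3+g[1],g[2]+(0 if can else q[2]/30)]
        pl=(hull(c,l,p,z)-[u0,v0]+.5)*S-.5
        r=cv2.fillConvexPoly(np.zeros_like(big),np.round(pl*16).astype(np.int32),1,cv2.LINE_8,4)
        return 1-(r&big).sum()/(r|big).sum()
    best=None
    for y in ([0] if can else [-18,-9,0,9,18]):
        r=minimize(cost,[0,0,y],method='Nelder-Mead',options=dict(initial_simplex=[[0,0,y],[6,0,y],[0,6,y],[0,0,y+5]]))
        if best is None or r.fun<best.fun: best=r
    q=best.x; return np.array([q[0]/1e3+g[0],q[1]/1e3+g[1],g[2]+(0 if can else q[2]/30)]),best.fun
E
python3 - <<'E'
from h import *
G=[('heatsink','v1',(.479,.32,.4)),('fan','v4',(.445,.157,0)),('fan','v1',(.445,.157,0)),('inlet','v2',(.594,.144,0)),('board','v3',(.606,-.136,0)),('transformer','v4',(.438,-.138,.3)),('squat_can','v4',(.459,0,0)),('squat_can','v1',(.459,0,0)),('tall_can','v5',(.559,-.336,0)),('tall_can','v3',(.559,-.336,0))]
out=[]
for l,v,g in G:
    im=cv2.imread(f'pics/{v}.png'); c=np.load(f'pics/{v}.npy',allow_pickle=True).item()
    p,f=fit(im[:,:,::-1],c,l,g); print(l,v,np.round(p[:2],4),round(np.degrees(p[2]),1),round(f,3))
    h=hull(c,l,p); ctr=h.mean(0); s=3; t=np.array([100.,100.])
    A=np.array([[s,0,110-s*ctr[0]],[0,s,110-s*ctr[1]]])
    o=cv2.warpAffine(im,A,(220,220)); o=cv2.convertScaleAbs(o,alpha=1.5)
    cv2.polylines(o,[np.int32(h@A[:,:2].T+A[:,2])],True,(255,255,0),1); out.append(o[:, :] )
out=[cv2.resize(o,(160,160)) if 0 else o for o in out]+[np.zeros((220,220,3),np.uint8)]*2
m=np.vstack([np.hstack(out[i:i+4]) for i in(0,4,8)]); cv2.imwrite('pics/m2.png',cv2.resize(m,(784,588)))
E
```

```text
heatsink v1 [0.4748 0.3236] 56.6 0.027
fan v4 [0.4411 0.158 ] -8.2 0.102
fan v1 [0.4339 0.1532] 96.3 0.414
inlet v2 [0.5913 0.1446] 0.3 0.045
board v3 [ 0.6031 -0.1351] 1.6 0.045
transformer v4 [ 0.4186 -0.1536] 111.2 0.224
squat_can v4 [0.4545 0.0023] 0.0 0.119
squat_can v1 [0.4541 0.003 ] 0.0 0.125
tall_can v5 [ 0.5564 -0.3387] 0.0 0.146
tall_can v3 [ 0.5557 -0.3387] 0.0 0.13
```

View pics/m2.png

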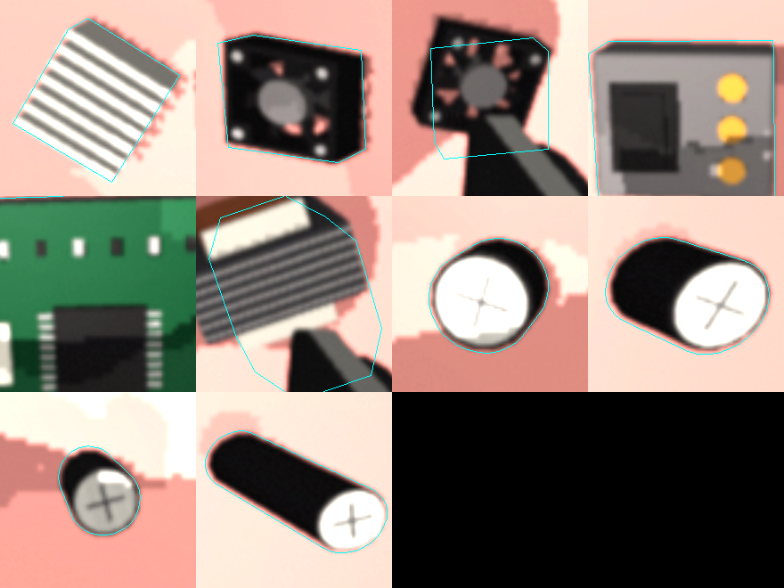

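Run:
```python
from h import *
p=np.array([.4748,.3236]); a=R(np.radians(146.6))
manip.move_gripper(.65)
manip.move_to([*p,.10],a); manip.line_to([*p,.03],feed=.15)
hit=manip.line_to([*p,.002],feed=.04,f_stop=5); o=st(); z=o['tcp_pos'][2]; print(hit,z,o['gripper_width'],np.round(o['ft_force'],1),o['time_s'])
manip.line_to([*p,z+.008],feed=.1)
manip.move_gripper(0.,newtons=40); o=st(); print(o['gripper_width'],np.round(o['tcp_pos'],4),np.round(o['ft_force'],1),o['time_s'])
manip.line_to([*p,.12],feed=.25)
im,c=cap('wrist','g1'); o=st(); print(o['gripper_width'],np.round(o['ft_force'],1),o['time_s'])
```

```text
True 0.009999297776864657 0.6483510387449065 [-1.1 -0.1  4.5] 10.8333
0.4583750657655471 [0.4748 0.3236 0.0179] [ 0.1 -0.1  0.7] 11.3667
0.4566472351359122 [-0.6 -1.2 -1.6] 11.975
```

View pics/g1.png

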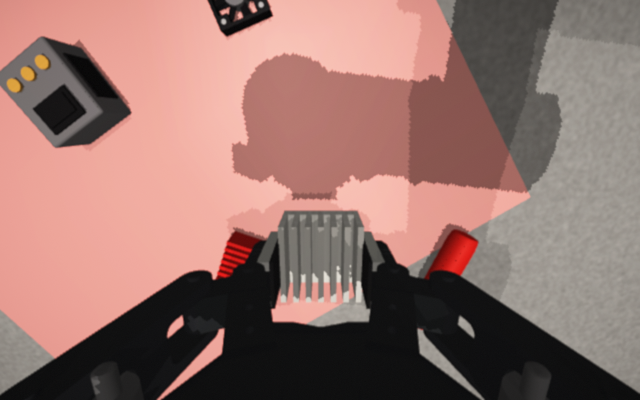

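```bash
cat >> h.py <<'E'
def place(p,ang,z,up=.08,f=4,op=.6,over=.004,zup=.17):
    a=R(ang); manip.move_to([*p,z+up],a); manip.line_to([*p,z+.008],feed=.2)
    hit=manip.line_to([*p,z-over],feed=.03,f_stop=f); o=st(); print('contact',hit,np.round(o['tcp_pos'],4),'want',z,np.round(o['ft_force'],1))
    manip.move_gripper(op); manip.line_to([*p,zup],feed=.25); print('t',st()['time_s'])
E
python3 - <<'E'
from h import *
b=(.6031,-.1351,np.radians(1.6))
place(b[:2],np.pi+b[2],.038)
manip.move_to([.57,-.135,.15],R(-np.pi/2)); im,c=cap('wrist','p1'); 
for l,g,z in(('board',b,0),('heatsink',b,.02)):
    if l=='board': p,f=fit(im,c,l,g,z); print(l,np.round(p,4),f)
cv2.imwrite('pics/p1c.png',cv2.resize(im[60:260,200:440,::-1],None,fx=3,fy=3,interpolation=cv2.INTER_CUBIC))
print([np.round(pix(c,[b[0],b[1],z]),1) for z in(0,.02,.045)])
E
```

```text
contact True [ 0.6043 -0.135   0.0378] want 0.038 [-0.3  0.5  2.8]
t 15.5583
board [ 0.6031 -0.1351  0.0201] 0.042895088710209306
[array([319.6, 155.4]), array([319.6, 158.1]), array([319.5, 162.2])]
```

View pics/p1c.png

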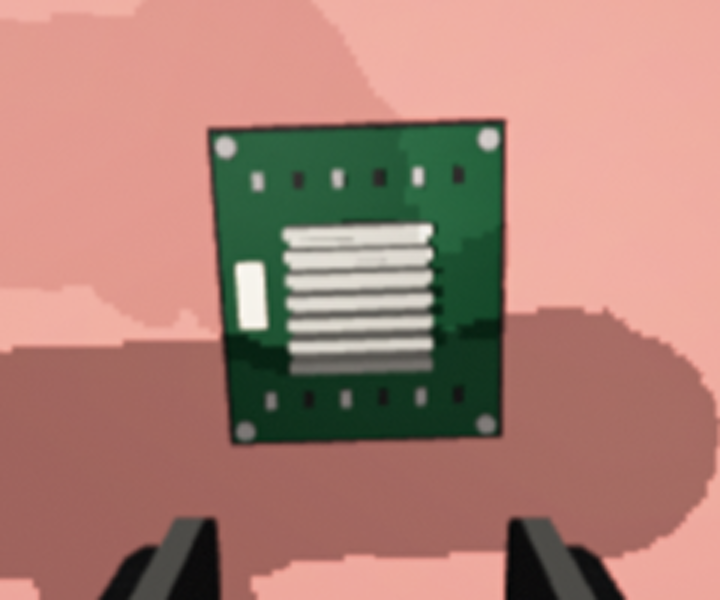

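Run:
```python
from h import *
c=np.load('pics/p1.npy',allow_pickle=True).item(); im=cv2.imread('pics/p1.png')
def W(P,z): return np.array([w(c,(u/3+200-1/3,v/3+60-1/3),z)[:2] for u,v in P])
def rep(n,Q):
    d=[np.degrees(np.arctan2(*(Q[i]-Q[j])[::-1])) for i,j in((0,1),(3,2),(0,3),(1,2))]
    print(n,np.round(Q.mean(0),4),np.round(d,1),np.round([np.linalg.norm(Q[0]-Q[1]),np.linalg.norm(Q[0]-Q[3])],4))
rep('board',W([(210,130),(505,121),(500,436),(232,444)],.014))
rep('hs',W([(283,228),(433,223),(433,372),(290,374)],.045))
b=(.6031,-.1351,.028)
o=cv2.resize(im[60:260,200:440],None,fx=3,fy=3,interpolation=cv2.INTER_CUBIC)
M['chip']=box(.03,.03,.02,.02);M['g']=box(.1,.09,.014,.014);M['hst']=box(.04,.04,.045,.045)
for l,col in(('g',(255,255,0)),('hst',(0,0,255))):
    h=(hull(c,l,b)-[200,60]+.5)*3-.5; cv2.polylines(o,[np.int32(np.round(h))],True,col,1)
cv2.imwrite('pics/p1d.png',o)
```

```text
board [ 0.6038 -0.1357] [91.6 91.8  1.4  1.6] [0.0873 0.0976]
hs [ 0.6049 -0.1352] [91.8 90.8  1.3  1.2] [0.0404 0.0403]
```

View pics/p1d.png

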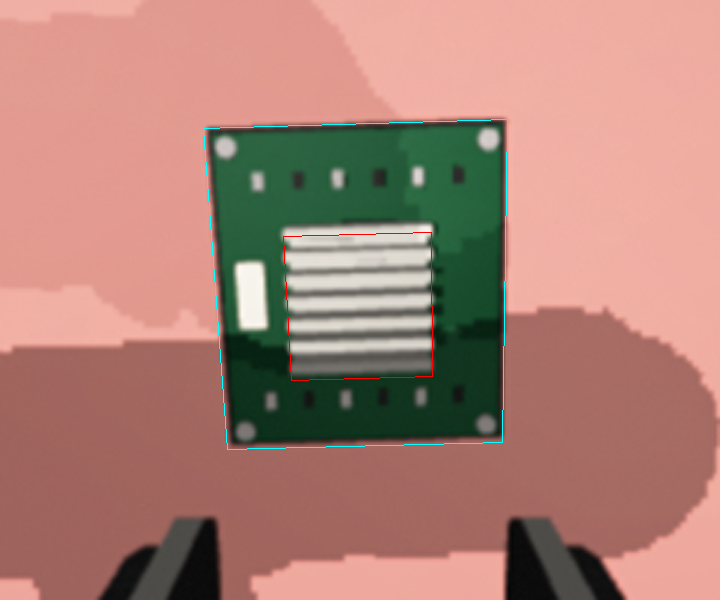

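Run:
```python
from h import *
p=[.603,-.1352]; a=R(np.pi+.028)
manip.move_gripper(.7); manip.move_to([*p,.12],a); print(np.round(st()['tcp_pos'],4)); manip.line_to([*p,.040],feed=.15); print(np.round(st()['tcp_pos'],4))
manip.move_gripper(0,newtons=20); manip.sleep(.2); o=st(); print(o['gripper_width'],np.round(o['tcp_pos'],4),np.round(o['ft_force'],1))
manip.move_gripper(.6); print(np.round(st()['tcp_pos'],4))
manip.line_to([*p,.15],feed=.25)
manip.move_to([.57,-.135,.15],R(-np.pi/2)); im,c=cap('wrist','p2')
manip.move_to([.51,-.14,.17],R(np.pi/2)); im2,c2=cap('wrist','v6'); print([(d['score'],d['xy']) for d in manip.find_in('wrist','transformer')])
manip.move_to([.5,.15,.14],R(np.pi/2)); im3,c3=cap('wrist','v7'); print([(d['score'],d['xy']) for d in manip.find_in('wrist','fan')])
print(st()['time_s'])
o=[cv2.resize(im[60:260,200:440],None,fx=2,fy=2,interpolation=cv2.INTER_CUBIC)]
for i,cc,l,g in((im2,c2,'transformer',(.438,-.138,.3)),(im3,c3,'fan',(.4411,.158,-.14))):
    pp,f=fit(i,cc,l,g); print(l,np.round(pp,4),np.degrees(pp[2]),f)
    j=i.copy(); cv2.polylines(j,[np.int32(np.round(hull(cc,l,pp)))],True,(0,255,255),1); o.append(cv2.resize(j,(480,300)))
m=np.vstack([o[0],o[1]]);n=np.vstack([o[2],np.zeros((400,480,3),np.uint8)])
cv2.imwrite('pics/m3.png',cv2.resize(np.hstack([m,n]),(768,560))[:,:,::-1])
```

```text
[ 0.603  -0.1352  0.1201]
[ 0.6037 -0.1353  0.0407]
0.46095605365858805 [ 0.6041 -0.1352  0.0415] [-0.4  1.1  6.5]
[ 0.6025 -0.1352  0.0395]
[(0.89, [323.4, 104.6])]
[]
26.0583
transformer [ 0.4299 -0.1407  0.3817] 21.8683333025906 0.04335926246038602
fan [ 0.4414  0.1578 -0.2247] -12.876657008214499 0.058742304815603275
```

View pics/m3.png

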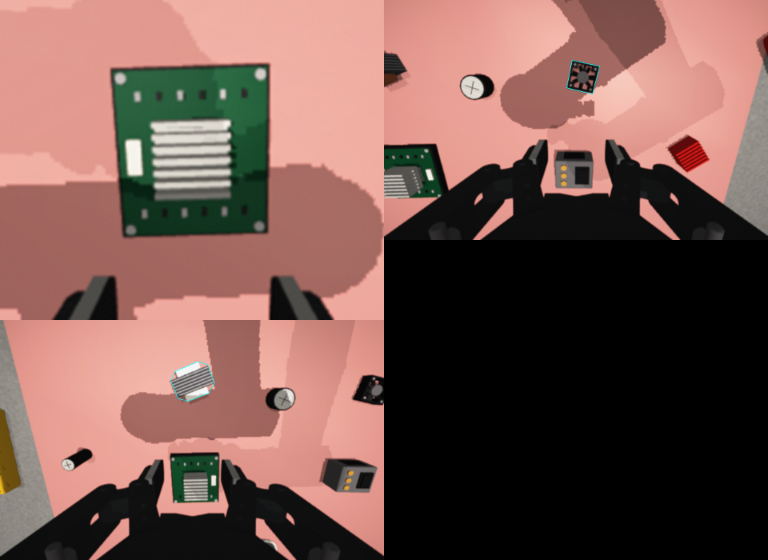

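Run:
```python
from h import *
for n in('p1','p2'):
    im=cv2.imread(f'pics/{n}.png').astype(float); c=np.load(f'pics/{n}.npy',allow_pickle=True).item()
    s=im[120:195,285:350]; m=((s.min(2)>95)|((s.max(2)-s.min(2)<14)&(s.min(2)>60))).astype(np.uint8)
    m=cv2.morphologyEx(m,cv2.MORPH_CLOSE,np.ones((5,5))); k,lab,stt,_=cv2.connectedComponentsWithStats(m); i=1+np.argmax(stt[1:,4])
    cn=np.vstack(cv2.findContours((lab==i).astype(np.uint8),0,1)[0]); r=cv2.minAreaRect(cn)
    print(n,r, np.round(w(c,(r[0][0]+285,r[0][1]+120),.045),4), np.round(c['origin'],4))
    g=mask(im[:,:,::-1])  # board quad
    gm=((im[...,1]>im[...,2]*1.15)).astype(np.uint8)[60:260,200:440]; gm=cv2.morphologyEx(gm,cv2.MORPH_OPEN,np.ones((3,3)))
    k,lab,stt,_=cv2.connectedComponentsWithStats(gm); i=1+np.argmax(stt[1:,4])
    hl=cv2.convexHull(np.vstack(cv2.findContours((lab==i).astype(np.uint8),0,1)[0])); q=cv2.approxPolyN(hl,4)[0] if hasattr(cv2,'approxPolyN') else None
    Q=np.array([w(c,(u+200,v+60),.014)[:2] for u,v in q]); print(np.round(Q,4).tolist(),np.round(Q.mean(0),4))
```

```text
p1 ((34.0, 39.0), (50.0, 50.0), 90.0) [ 0.6057 -0.1347  0.045 ] [ 0.6378 -0.1358  0.2777]
[[0.5574, -0.1804], [0.5544, -0.0943], [0.6504, -0.091], [0.6529, -0.1763]] [ 0.6038 -0.1355]
p2 ((34.0, 39.0), (50.0, 50.0), 90.0) [ 0.6057 -0.1347  0.045 ] [ 0.6378 -0.1358  0.2777]
[[0.5574, -0.1804], [0.5544, -0.0942], [0.6504, -0.091], [0.6529, -0.1763]] [ 0.6038 -0.1355]
```

```bash
cat >> h.py <<'E'
def pick(p,ang,z,n,op=.7,up=.11):
    a=R(ang); manip.move_gripper(op); manip.move_to([*p,up],a); manip.line_to([*p,z],feed=.15); manip.sleep(.1)
    print('at',np.round(st()['tcp_pos'],4)); manip.move_gripper(0.,newtons=n); o=st(); print('w',o['gripper_width']*85,np.round(o['tcp_pos'],4),np.round(o['ft_force'],1))
    manip.line_to([*p,up],feed=.25); print('held',st()['gripper_width']*85,st()['time_s'])
E
python3 - <<'E'
from h import *
pick([.4413,.158],np.radians(169),.0145,25)
im,c=cap('wrist','g2')
place([.6036,-.1352],np.pi+.028,.0597)
manip.move_to([.57,-.135,.15],R(-np.pi/2)); im2,c2=cap('wrist','p3')
o=cv2.resize(im2[80:230,220:420],None,fx=4,fy=4,interpolation=cv2.INTER_CUBIC)
M['g']=box(.1,.09,.014,.014);M['ft']=box(.04,.04,.06,.06)
for l,p,col in(('g',(.6036,-.1355,.028),(255,255,0)),('ft',(.6045,-.135,.028),(255,0,255))):
    h=(hull(c2,l,p)-[220,80]+.5)*4-.5; cv2.polylines(o,[np.int32(np.round(h))],True,col,1)
cv2.imwrite('pics/m4.png',np.vstack([o[:,:,::-1]]));
E
```

```text
at [0.442  0.1585 0.0155]
w 39.14734498588238 [0.4418 0.1584 0.0154] [-1.3 -0.5  6.5]
held 39.160261503762605 29.2
contact True [ 0.6049 -0.1351  0.0603] want 0.0597 [-0.1 -0.7  3.9]
t 32.2583
```

View pics/m4.png

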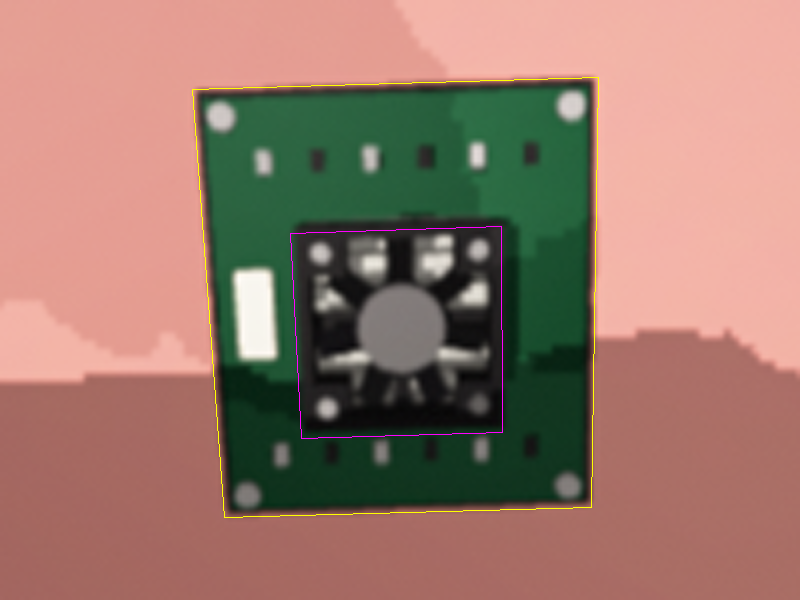

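Run:
```python
from h import *
im=cv2.imread('pics/v6.png'); c=np.load('pics/v6.npy',allow_pickle=True).item()
u0,v0=[int(t) for t in pix(c,[.604,-.135,.02])-[50,55]]
M['g']=box(.1,.09,.014,.014);M['ft']=box(.04,.04,.045,.045)
o=cv2.resize(cv2.convertScaleAbs(im[v0:v0+100,u0:u0+100],alpha=1.3),None,fx=6,fy=6,interpolation=cv2.INTER_CUBIC)
for l,p,col in(('g',(.6036,-.1355,.028),(255,255,0)),('ft',(.6036,-.1355,.028),(255,0,255))):
    h=(hull(c,l,p)-[u0,v0]+.5)*6-.5; cv2.polylines(o,[np.int32(np.round(h))],True,col,1)
cv2.imwrite('pics/m5.png',o); print(np.linalg.norm(pix(c,[.604,-.135,.045])-pix(c,[.605,-.135,.045]))*6)
```

```text
5.2008539345396585
```

View pics/m5.png

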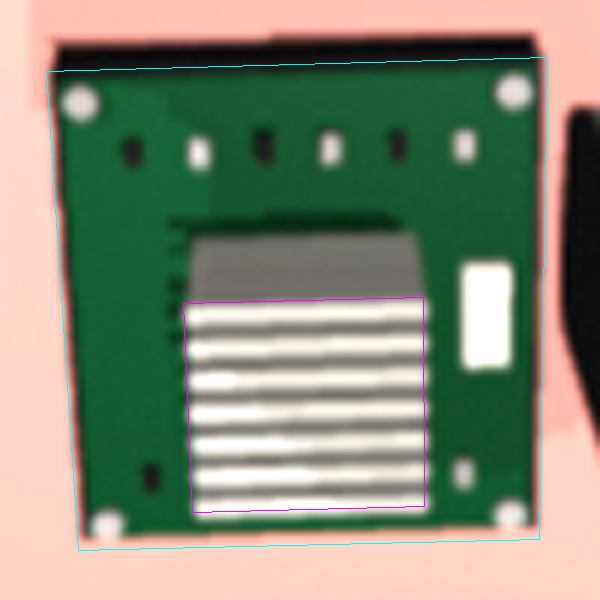

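Run:
```python
from h import *
pick([.4299,-.1407],np.radians(-68.1),.025,60,op=.88,up=.13)
place([.5987,.0065],np.radians(-88.5),.026,op=.85,up=.1,f=6)
manip.move_to([.57,.0065,.19],R(-np.pi/2)); im,c=cap('wrist','p4'); print(st()['time_s'])
p,f=fit(im,c,'transformer',(.599,.0065,.026)); print(np.round(p,4),np.degrees(p[2]),f)
M['g']=box(.1,.09,.014,.014)
i,f=fit(im,c,'inlet',(.591,.1446,0)); print('inlet',np.round(i,4),f)
b,f=fit(im,c,'board',(.603,-.1355,.026)); print('board',np.round(b,4),f)
for l,q in(('transformer',p),('inlet',i),('board',b)): cv2.polylines(im,[np.int32(np.round(hull(c,l,q)))],True,(0,255,255),1)
cv2.imwrite('pics/m6.png',im[:,:,::-1])
```

```text
at [ 0.4309 -0.1407  0.0258]
w 54.82341202367937 [ 0.4305 -0.1406  0.026 ] [-0.9  1.8  6.3]
held 55.21699065719629 36.4917
contact True [0.6    0.0068 0.0261] want 0.026 [1.2 1.  4.1]
t 39.4167
39.7333
[0.5993 0.0058 0.0101] 0.5764573669870299 0.03531567147988335
inlet [0.5918 0.1444 0.0273] 0.06676699958954713
board [ 0.6032 -0.1368  0.0311] 0.039410397951784026
```

View pics/m6.png

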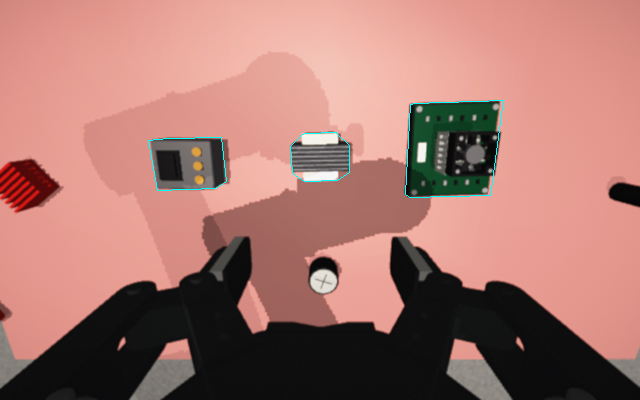

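Run:
```python
from h import *
an=np.radians(-88.6)
pick([.556,-.3387],an,.028,25,op=.6,up=.14)
place([.6478,.0073],an,.029,op=.55,up=.1)
pick([.4543,.0027],an,.018,25,op=.75,up=.12)
place([.543,.0049],an,.019,op=.75,up=.1)
manip.move_to([.50,.005,.19],R(-np.pi/2)); im,c=cap('wrist','p5'); print(st()['time_s'])
D=[('transformer',(.5993,.006,.02)),('tall_can',(.648,.0073,0)),('squat_can',(.543,.005,0))]
for l,g in D:
    p,f=fit(im,c,l,g); print(l,np.round(p,4),round(f,3)); cv2.polylines(im,[np.int32(np.round(hull(c,l,p)))],True,(0,255,255),1)
cv2.imwrite('pics/m7.png',im[:,:,::-1])
```

```text
at [ 0.557  -0.3389  0.0295]
w 20.526852674381168 [ 0.5564 -0.3389  0.0288] [-0.9  0.2  2.5]
held 20.393562920103655 43.3667
contact True [0.6488 0.0075 0.0285] want 0.029 [-0.7  0.1  4.2]
t 46.7917
at [0.4553 0.003  0.0188]
w 34.03973455245643 [0.4547 0.0028 0.0188] [-1.3 -0.2  6.4]
held 33.971767457084944 49.775
contact True [0.5438 0.0052 0.0184] want 0.019 [-1.3  0.1  2.9]
t 52.35
52.7083
transformer [0.6004 0.0061 0.0365] 0.034
tall_can [0.648  0.0073 0.    ] 1.0
squat_can [0.544  0.0044 0.    ] 0.119
```

View pics/m7.png

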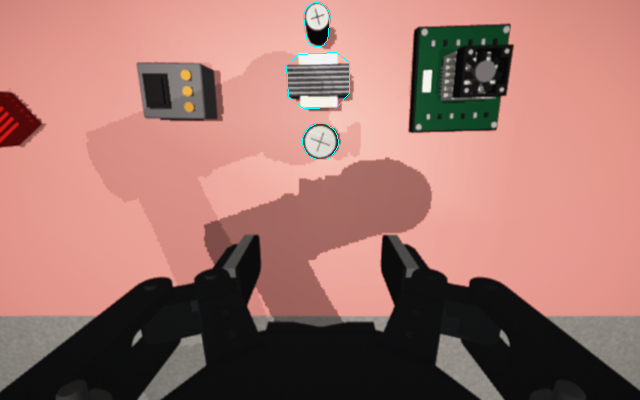

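Run:
```python
from h import *
manip.job_done(); print(st()['time_s'])
```

```text
the job is handed in; nothing more can be done
the job is handed in; nothing more can be done
```

I set out all five parts in the order asked and handed the job in at about 53 s of the 122 s allowed. The hand-in call gives no verdict, so what follows is from my own last camera and arm readings.

- **Heat sink and fan:** The heat sink stands fins up and square on the chip. It is about 1.5–2 mm beyond the board's centre, away from the robot. Pressing it with the jaws did not shift it, and I left it rather than disturb it again. The fan lies flat and square on top, within about 1 mm of the heat sink's centre, so it is also roughly 2 mm off the board's centre.
- **Transformer:** It stands at about (0.600, 0.006) m with its long side along the board–inlet line. "Midway" could mean between the two centres or between the two facing edges, so I aimed between the two. The transformer is about 2 mm from the midpoint of the centres. The gripper set it at about 1.5°, matching the board's 1.5°. The two last picture fits gave 0.6° and 2.1°.
- **Tall capacitor:** It stands upright behind the transformer with a gap of about 14–15 mm. Its automatic fit in the last picture failed because it locked onto the wrong shape. I judged its position from the picture and from where the arm let go.
- **Squat capacitor:** It stands upright in front of the transformer with a gap of about 15 mm.

I did not touch the reel, screwdriver, meter or the red look-alike.

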